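Refit the centrifuge rotor and shut the lid

TASK

Take the centrifuge rotor off its slanted drying stand by its knob and slide it down onto the splined drive hub in the open centrifuge, turning it so that its wide master slot finds the wide master spline, until it sits fully home; lower it, do not drop it. Then let go and swing the lid gently shut. Leave the tube rack, the reagent bottle and the tip box where they are.

Things in the scene. Friction and masses are not known exactly. Their poses are not given: they have to be found in the camera images.
- rotor_knob (a point): Grip point of the loose aluminium rotor: on its axis, amid its round dark steel knob, 28 mm in diameter. z: the rotor's axis, out of the knob's end; x: from the axis towards the bore's wide master slot. Along z from here: knob's end +18 mm, top of the dished body (93 mm wide ridge round the knob, next thing under the fingers) -24 mm, underside -66 mm.
- rotor: The same rotor, about 0.4 kg, twelve tube holes, rim 120 mm across; origin at the centre of its underside, axes as rotor_knob. Bore in the underside 28 mm deep, 24.4 mm wide, five slots 72 degrees apart out to 35 mm: four 6.4 mm wide, the master 11.4 mm. A raised rib on the outside marks the master slot. It starts flat on the stand, turned any way about its axis.
- stand: Fixed stainless drying stand: a 150 x 150 mm plate leaning 0.49 rad (28 degrees) from level, facing up and roughly towards the robot. Origin: centre of the plate's face, under the rotor's centre, 85 mm above the bench; z: the plate's normal, +x up the slope. Two rubber pins, 16 mm high, hold the rotor's lower rim, 37 mm each side of its middle; lift it off along z.
- hub_seat (a point): Drive hub in the centrifuge's bowl: centre of its 48 mm flange, where the rotor's underside rests when home, 36 mm above the bench. z up; x towards the wide master spline. A 22 mm core with a tapered nose stands 26 mm up; five splines 72 degrees apart reach out to 32 mm diameter and up 15 mm, four 4 mm wide, the master 9 mm. Home: rotor_knob 66 mm above, x axes agree.
- drive_hub (a joint): Angle of the drive hub about its upright axis, rad (any value; positive anticlockwise from above). A braked motor: it turns only against about 0.25 N m. With the slots out of line the rotor slips over the nose but stops on the spline ends, 15 mm too high; in line to about 4 degrees it slides down.
- centrifuge: Small fixed bench centrifuge, 240 mm wide and deep. Origin on the bench under the hub's axis; -x its front (control panel, about to the robot's left), +x its rear, where the lid is hinged, z up. Deck 130 mm above the bench, with a round opening 160 mm in diameter around the hub into a bowl with its floor 16 mm above the bench.
- lid (a joint): Lid angle in rad: 0 shut (level), 1.57 upright, 1.95 its stop, leaning back. It starts open, past upright. A stiff hinge (about 0.7 N m) holds it wherever it is left; the lid weighs 0.45 kg and takes about 5 N to move at lid_push. A round steel liner, 148 mm across, stands 8 mm proud inside it; it clears the knob of a rotor that is fully home and no other.
- lid_hinge (a point): Middle of the lid's hinge line, 116 mm behind the hub's axis, 132 mm above the bench. Axes turn with the lid: y along the hinge line, -x from the hinge to the lid's free edge, z out of its outer face. The lid is a slab 240 mm wide along y, reaching 230 mm from the hinge (242 mm at the lip, 80 mm wide, in the middle); inner face at z = 3 mm, outer face at z = 23 mm.
- lid_push (a point): A good place to push the lid: on its outer face, on its middle line, 170 mm from the hinge line; axes as lid_hinge.
- tube_rack: Bystander: loose white rack of capped sample tubes, 70 x 170 x 82 mm high; origin at the centre of its underside.
- reagent_bottle: Bystander: loose amber bottle, 70 mm in diameter, 150 mm high; origin at the centre of its underside.
- tip_box: Bystander: loose grey pipette-tip box with a clear cover, 85 x 120 x 55 mm high; origin at the centre of its underside.
Not all that is in view belongs to the job. Leave any blue look-alike of the stand alone.

How it is judged:
On the way, in this order (a step that is already met when the one before it is completed fails the run):
1. the rotor is lifted clear of the stand in the fingers (distance between rotor and stand above 0.05 m and contact force between the fingers and rotor above 0.5 N), for 0.1 s.
2. the rotor sits fully home on the drive hub, let go, with the lid still open (z of rotor_knob in the frame of hub_seat below 0.0685 m and horizontal distance between rotor_knob and hub_seat below 0.005 m and angle between the x axis of rotor and the x axis of hub_seat, either way round below 0.2 rad and contact force between the fingers and rotor below 0.1 N and value of joint lid above 1.2 rad), for 0.2 s.
At the end, for the whole second after the job is handed in: The rotor is at rest (under 0.02 m/s), upright (within 0.06 rad) and fully home on the drive hub (within 2.5 mm of the flange, within 5 mm of the hub's axis, its master slot over the master spline within 0.2 rad) and the lid is shut to within 0.04 rad (z of rotor_knob in the frame of hub_seat below 0.0685 m and horizontal distance between rotor_knob and hub_seat below 0.005 m and angle between the x axis of rotor and the x axis of hub_seat, either way round below 0.2 rad and angle between rotor's own z axis and vertical below 0.06 rad and linear speed of rotor below 0.02 m/s and value of joint lid below 0.04 rad); the robot touches nothing.
It fails at once if the rotor is dropped onto the hub (it falls faster than 0.4 m/s there) (distance between rotor_knob and hub_seat below 0.11 m and linear speed of rotor above 0.4 m/s).
It fails at once if the lid is slammed (faster than 2.5 rad/s as it meets the deck) (value of joint lid below 0.25 rad and velocity of joint lid below -2.5 rad/s).
It fails at once if the tube rack is moved more than 30 mm (distance of tube_rack from where it was at the start of the episode above 0.03 m).
It fails at once if the reagent bottle is moved more than 30 mm (distance of reagent_bottle from where it was at the start of the episode above 0.03 m).
It fails at once if the tip box is moved more than 30 mm (distance of tip_box from where it was at the start of the episode above 0.03 m).
It also fails if it takes over 72 s, if anything falls off the work surface, if the arm or the gripper's body presses on something with over 40 N, if the wrist force passes 120 N, or if a joint passes its speed limit or range.

ROBOT

A 6-joint arm with a two-finger parallel gripper is mounted at the origin on the work surface. World frame = base frame: x ahead of the robot, y to its left, z up, the work surface at z = 0. Lengths are in m, angles in rad, forces in N, time in s.
With the tool pointing down it reaches from about 0.3 to 0.875 m from the base axis. Payload 6.4 kg.
Tool frame: the origin (TCP) lies at the centre of the arm's flange, where the gripper is bolted on; the fingertips stand 173 mm ahead of it and the grasp point (between the pads) lies 155 mm ahead of it; z points along the fingers, x is the direction in which the jaws open and shut, and the axes are right-handed (so a half turn about z gives the same grasp; the last joint's range is limited). The gripper opens to 85 mm and grips with 20 to 120 N. Pads are 22 mm wide; open, the fingers measure 114 mm over their backs; the gripper's body (76 mm by 85 mm) begins 54 mm behind the grasp point. The pads swing forward as they close: fully open they stand 13 mm farther back than shut.
Start: joints at [-1.432, 0.181, 1.607, -0, 1.354, -0.206], TCP at [0.194, -0.541, 0.405] pointing down, gripper open.
Joint ranges: [-2.99, 2.99], [-0.89, 2.07], [0.3, 2.58], [-1.14, 4.28], [0, 2.63], [-3.12, 3.12]. Speed limits (rad/s): [2.57, 2.57, 3.01, 3.14, 3.14, 3.14].

INTERFACE

Orientations are given as a unit quaternion [w, x, y, z].
In Python, from bench import ctrl gives the robot as it stands. The module is installed in compiled form; this text tells all that it offers.
- The arm moves only by the tool move_arm, never from a script. Its argument "moves" is a list of rows, each an object of numbers: "gripper": the opening in per cent of the stroke, from 0 (shut) to 100 (fully open); "x", "y", "z": the shift along the tool's x, y, z in cm; "roll": the turn about the tool's z in degrees. In form: [{"gripper": .., "x": .., "y": .., "z": .., "roll": ..}, ...]. A call has 1 to 5 rows; each row shifts and turns the commanded pose from where the row before left it, along the tool's axes as they then stand; what a row does not reach is not made up. A row lasts 1/8 s, in which the tool goes at most 62.5 mm and 10.7 degrees, less where a joint would pass 70% of its speed; a pose out of reach is approached as far as the arm can. A call is refused whole if a number of a shift passes 6.25 or a number of a turn 10.7, either way. A call with a gripper value outside its range is refused whole. The fingers move at their own pace and stop on an object; the grip force is fixed at half the most. Time passes only in rows, so rows that do not move let the fingers close. It gives the time, the measured TCP pose, the force and the opening at its end, in the units of the state.
- ctrl.get_obs(): the state, without advancing time (a new reading comes with each control period).
- ctrl.camera(name): name is "scene" or "top" or "wrist"; returns a dict with "img" (420x560x3 uint8, red, green, blue), "fx", "fy", "cx", "cy" (pixels), "D" ([k1, k2, p1, p2, k3] as OpenCV has them; the pictures are not rectified), "world_from_camera" (4x4, takes a point from camera to world coordinates); the wrist camera has in their place "tool_from_camera" (4x4, takes a point from camera to tool coordinates, whose origin is the TCP and whose axes are the tool frame's). Camera axes: x right, y up, looking along -z (the intrinsics and any distortion apply to the point x, -y, -z); pixel columns grow to the right and rows downward; lengths in m; the calibration is good to about 2 mm. A picture is of the moment at which its call begins: read the wrist's pose just before it. There is no depth.
- ctrl.hand_in(): hands the job in, once; it reports no verdict.
The state is a dict: "time_s": time; "q": joint angles; "dq": joint speeds; "joint_efforts": joint torques, N m; "eef_pos": TCP position; "eef_rot": TCP orientation; "wrist_force": force on the tool from outside, world axes, zero at the start; "torque": the same for the moment, N m; "opening": opening from 0.0 (shut) to 1.0 (fully open).
Only numpy, scipy, OpenCV 4.12 (cv2) and the standard library are available. Lean on these libraries where they do the work, as an engineer would, in place of code of your own. Each camera call takes 0.05 s, during which the arm holds its last target. There are 200 camera calls.

## Working session

There is one attempt and no reset: what is moved stays moved. The work goes in short steps, Python scripts to look and compute and a tool call to move; the robot and the scene stay as the last step left them, time stands still between calls to the robot, and variables do not carry over. Pictures are saved under pics/ and viewed, about 8 in all and at most 12, crops included, and the job is handed in when it is done.

Besides the shell and the picture viewer there is one more tool, called after ">>>" as name(argument=value, ...), one argument or row to a line, values as JSON. move_arm: Moves the arm, as the interface text tells. Its arguments: {"type":"object","properties":{"moves":{"type":"array","items":{"type":"object","properties":{"gripper":{"type":"number"},"x":{"type":"number"},"y":{"type":"number"},"z":{"type":"number"},"roll":{"type":"number"}}}}},"required":["moves"]}

```bash
mkdir -p pics; ls
python3 - <<'E'
from bench import ctrl
import cv2,numpy as np
o=ctrl.get_obs();print(o)
for n in("scene","top","wrist"):
    c=ctrl.camera(n);cv2.imwrite(f"pics/{n}0.png",c["img"][:,:,::-1])
    print(n,c["fx"],c["fy"],c["cx"],c["cy"],c["D"]);print(np.round(c.get("world_from_camera",c.get("tool_from_camera")),4).tolist())
E
```

```text
pics
{'time_s': 0.0, 'q': array([-1.43228254e+00,  1.81540773e-01,  1.60800980e+00,  1.59677332e-05,
        1.35377331e+00, -2.06308679e-01]), 'dq': array([ 0.00095245,  0.00035172, -0.00041718, -0.00098902, -0.00043309,
        0.00038806]), 'joint_efforts': array([-3.05517795e-03, -4.44877410e+01, -3.51342523e+01, -3.94101071e-04,
        8.95344507e-03, -1.31548046e-05]), 'eef_pos': array([ 0.19434559, -0.54089406,  0.40378317]), 'eef_rot': array([-6.37796309e-04,  8.17931948e-01, -5.75314331e-01, -5.85290629e-04]), 'wrist_force': array([ 0.53109007, -0.56974   ,  0.74107322]), 'torque': array([ 0.06674376,  0.0082615 , -0.01788872]), 'opening': 1.0010405574077197}
scene 386.2382248589955 386.2382248589955 278.5044772303126 209.82017328480654 [0.0316599 0.        0.        0.        0.       ]
[[0.8808, -0.3551, 0.313, 0.8718], [0.4734, 0.6697, -0.5723, -0.4328], [-0.0064, 0.6523, 0.758, 0.8918], [0.0, 0.0, 0.0, 1.0]]
top 406.81702239710654 406.81702239710654 288.44961160932667 209.109573423652 [-0.01396989  0.          0.          0.          0.        ]
[[-0.0003, 0.9808, -0.1952, 0.3865], [-1.0, -0.0003, -0.0002, 0.1268], [-0.0002, 0.1952, 0.9808, 1.0357], [0.0, 0.0, 0.0, 1.0]]
wrist 365.0632070294817 365.0632070294817 286.47557892113304 209.16551944649396 [-0.04950676  0.          0.          0.          0.        ]
[[1.0, 0.0003, 0.0004, 0.0001], [0.0004, -0.9569, -0.2905, -0.0738], [0.0002, 0.2905, -0.9569, 0.0319], [0.0, 0.0, 0.0, 1.0]]
```

View pics/scene0.png

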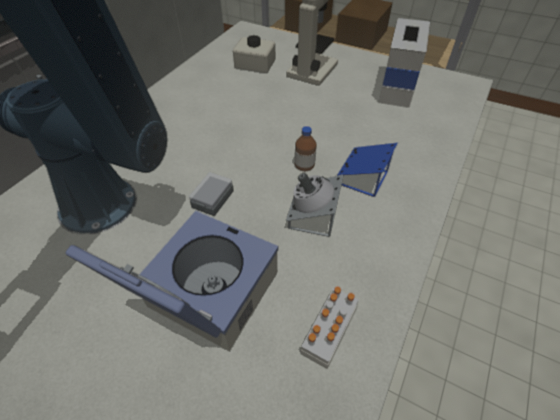

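View pics/top0.png

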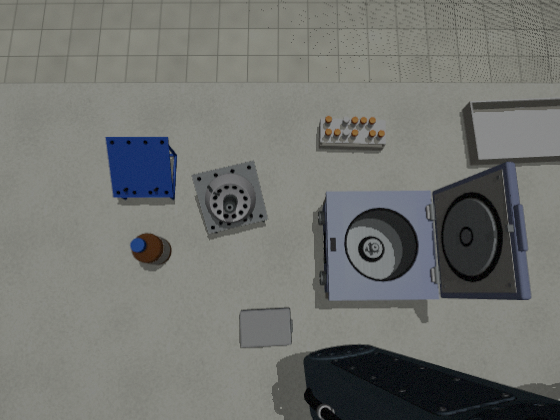

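The top view shows the grey stand with the rotor at (230,203), the hub at (374,248), and the lid to the right, which is world -y. The blue look-alike is at (142,168). The grey stand is the right one: it carries the rotor and isn't blue. Next I'll enlarge both places.

```bash
cat > h.py <<'E'
import numpy as np,cv2
from bench import ctrl
from scipy.spatial.transform import Rotation as R
def cam(n):
    o=ctrl.get_obs();c=ctrl.camera(n)
    if n=="wrist":
        T=np.eye(4);T[:3,:3]=R.from_quat(np.roll(o["eef_rot"],-1)).as_matrix();T[:3,3]=o["eef_pos"]
        c["T"]=T@c["tool_from_camera"]
    else:c["T"]=np.array(c["world_from_camera"])
    c["K"]=np.array([[c["fx"],0,c["cx"]],[0,c["fy"],c["cy"]],[0,0,1]]);c["D"]=np.array(c["D"],float)
    return c
F=np.diag([1.,-1,-1])
def ray(c,u,v):
    p=cv2.undistortPoints(np.array([[[u,v]]],float),c["K"],c["D"])[0,0]
    d=c["T"][:3,:3]@np.array([p[0],-p[1],-1]);return c["T"][:3,3],d/np.linalg.norm(d)
def onz(c,u,v,z):
    o,d=ray(c,u,v);return o+d*(z-o[2])/d[2]
def proj(c,P):
    P=np.atleast_2d(P);q=((P-c["T"][:3,3])@c["T"][:3,:3])@F
    return cv2.projectPoints(q,np.zeros(3),np.zeros(3),c["K"],c["D"])[0][:,0]
def crop(c,u0,v0,w,h,s,name,pts=None):
    im=cv2.resize(c["img"][v0:v0+h,u0:u0+w,::-1],None,fx=s,fy=s,interpolation=cv2.INTER_CUBIC)
    if pts is not None:
        for p in pts: cv2.circle(im,(int((p[0]-u0+.5)*s),int((p[1]-v0+.5)*s)),3,(0,0,255),-1)
    return im
E
python3 - <<'E'
from h import *
c=cam("top");a=crop(c,180,150,100,100,4,"");b=crop(c,325,200,100,100,4,"")
s=cam("scene");d=crop(s,275,160,80,80,4,"");
d=cv2.copyMakeBorder(d,0,80,0,80,cv2.BORDER_CONSTANT)
cv2.imwrite("pics/c1.png",np.hstack([a,b]))
cv2.imwrite("pics/c2.png",d)
print(onz(c,374,248,.062),onz(c,230,207,.15),onz(c,142,168,.085))
E
```

```text
[ 0.48521132 -0.07807032  0.062     ] [0.56761875 0.2568305  0.15      ] [0.6779857  0.48374728 0.085     ]
```

View pics/c1.png

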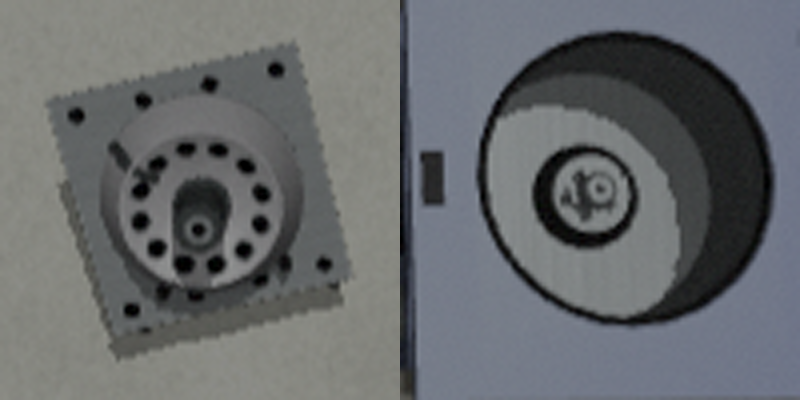

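```bash
cat > st.py <<'E'
from h import *
from scipy.optimize import least_squares
a=.49
def stand(p):
    x,y,yaw=p[:3]
    Rm=R.from_euler("zy",[yaw,-a]).as_matrix()  # x up slope
    return Rm,np.array([x,y,.085])
E
python3 - <<'E'
from st import *
c=cam("top")
L=np.array([[.075,.075,0],[.075,-.075,0],[-.075,-.075,0],[0,0,.084]])
obs=np.array([[48,100],[296,43],[352,278],[199,229]])/4+[180,150]-.5
def f(p):
    Rm,o=stand(p);return (proj(c,L@Rm.T+o)-obs).ravel()
r=least_squares(f,[.59,.26,.2]);print(r.x,r.fun.reshape(-1,2).round(1))
Rm,o=stand(r.x);n=Rm[:,2];print("knob",o+n*.066)
# rib: try angle positions on rim r=.06
for d in range(0,360,30):
    t=np.radians(d);print(d,(proj(c,Rm@[.06*np.cos(t),.06*np.sin(t),.02]+o)[0]+.5-[180,150])*4)
# centrifuge hub
print("hub", onz(c,325+585/4-.5,200+196/4-.5,.062))
for u,v in [(328,192),(326,299),(435,192),(438,300)]:print(onz(c,u,v,.13))
E
```

```text
[0.60507372 0.26347248 0.22982884] [[ 0.9 -0.3]
 [ 0.4 -0.4]
 [ 1.9  0.3]
 [-2.9  0.3]]
knob [0.57401241 0.26347248 0.14323397]
0 [175.54331445 101.83348129]
30 [129.54501697 126.67492462]
60 [104.01983698 170.78339361]
90 [105.45229882 221.75864221]
120 [132.78200083 265.92993623]
150 [178.36380834 292.01105811]
180 [230.31815748 293.57456088]
210 [275.38026409 270.23242545]
240 [301.81808347 227.71013823]
270 [302.2341786  176.82220665]
300 [275.84093858 131.15207148]
330 [229.34676506 103.48432468]
hub [ 0.48373168 -0.31074913  0.062     ]
[0.60668389 0.03635097 0.13      ]
[0.36731177 0.0452588  0.13      ]
[ 0.60666804 -0.20917025  0.13      ]
[ 0.36477136 -0.19883903  0.13      ]
```

```bash
sed -i 's/"zy"/"ZY"/' st.py
cat > plan.py <<'E'
from h import *
def plan(P,head=None):
    o=ctrl.get_obs();M=R.from_quat(np.roll(o["eef_rot"],-1)).as_matrix()
    h=np.degrees(np.arctan2(M[1,0],M[0,0]))
    print("t",round(o["time_s"],2),"tcp",o["eef_pos"].round(4),"head",h.round(1),"q",o["q"].round(2),"F",o["wrist_force"].round(1),"open",round(o["opening"],3),"tilt",M[:,2].round(3))
    d=M.T@(np.array(P)-o["eef_pos"])*100
    print("tool shift cm",d.round(2),"rows",(np.linalg.norm(d)/6.25).round(2), "" if head is None else ("roll",round((h-head+180)%360-180,1)))
E
python3 - <<'E'
from st import *
from plan import plan
c=cam("top")
L=np.array([[.075,.075,0],[.075,-.075,0],[-.075,-.075,0],[0,0,.084]])
obs=np.array([[48,100],[296,43],[352,278],[199,229]])/4+[180,150]-.5
def f(p):
    Rm,o=stand(p);return (proj(c,L@Rm.T+o)-obs).ravel()
r=least_squares(f,[.59,.26,.2]);print(r.x,r.fun.reshape(-1,2).round(1))
Rm,o=stand(r.x);n=Rm[:,2];print("knob",o+n*.066,n)
for d in range(0,120,15):
    t=np.radians(d);print(d,[((proj(c,Rm@[.06*np.cos(t),.06*np.sin(t),z]+o)[0]+.5-[180,150])*4).round() for z in (.01,.03)])
H=onz(c,325+185/4-.5,200+196/4-.5,.055);print("hub",H)
plan([H[0],H[1]-.0,.55])
E
```

```text
[0.60453802 0.26620043 0.23360397] [[-0.5 -0.1]
 [ 0.2 -0.2]
 [ 0.2  0.2]
 [ 0.   0.1]]
knob [0.57432039 0.25901019 0.14323397] [-0.45784296 -0.10894288  0.88233286]
0 [array([178.,  99.]), array([176., 105.])]
15 [array([152., 108.]), array([150., 115.])]
30 [array([131., 123.]), array([128., 131.])]
45 [array([114., 144.]), array([111., 151.])]
60 [array([104., 167.]), array([101., 176.])]
75 [array([100., 193.]), array([ 97., 202.])]
90 [array([104., 219.]), array([101., 228.])]
105 [array([114., 242.]), array([111., 252.])]
hub [ 0.48472001 -0.07164226  0.055     ]
t 0.35 tcp [ 0.1944 -0.5411  0.4045] head -70.2 q [-1.43  0.18  1.61  0.    1.35 -0.21] F [-0.2 -0.1 -0.1] open 0.997 tilt [-0.  0. -1.]
tool shift cm [-34.37 -43.19 -14.54] rows 9.13
```

>>> move_arm(
  moves=[
    {"z":-5,"gripper":100},
    {"z":-5},
    {"z":-5},
    {"x":-3.8,"y":-4.8},
    {"x":-3.8,"y":-4.8},
  ],
)

```text
validation failed for argument at $.mo...
```

>>> move_arm(
  moves=[
    {"x":-3.8,"y":-4.8},
    {"x":-3.8,"y":-4.8},
    {"x":-3.8,"y":-4.8},
    {"x":-3.8,"y":-4.8},
    {"x":-3.8,"y":-4.8},
  ],
)

```text
validation failed for argument at $.mo...
```

>>> move_arm(
  moves=[
    {"x":-3.8,"y":-4.8},
    {"x":-3.8,"y":-4.8},
    {},
    {},
  ],
)

```text
validation failed for argument at $.mo...
```

Run:
```python
from plan import *
plan([.485,-.075,.55])
c=cam("wrist");np.save("pics/w1T.npy",c["T"]);cv2.imwrite("pics/w1raw.png",c["img"][:,:,::-1])
p=proj(c,[[.485,-.075,.055]])[0];print(p)
u0,v0=(p-[60,50]).astype(int).clip(0);print(u0,v0)
cv2.imwrite("pics/w1.png",crop(c,u0,v0,120,100,6,""))
```

```text
t 0.35 tcp [ 0.1944 -0.5411  0.4045] head -70.2 q [-1.43  0.18  1.61  0.    1.35 -0.21] F [-0.2 -0.1 -0.1] open 0.997 tilt [-0.  0. -1.]
tool shift cm [-34.05 -43.11 -14.54] rows 9.09 
[-101.12569312 -284.89027668]
0 0
```

>>> move_arm(
  moves=[
    {"gripper":100,"x":0,"y":0,"z":-5,"roll":0},
    {"gripper":100,"x":0,"y":0,"z":-5,"roll":0},
    {"gripper":100,"x":0,"y":0,"z":-5,"roll":0},
    {"gripper":100,"x":-3.8,"y":-4.8,"z":0,"roll":0},
    {"gripper":100,"x":-3.8,"y":-4.8,"z":0,"roll":0},
  ],
)

```text
time_s: 1.02
eef_pos: [0.2593, -0.4363, 0.5553]
eef_rot: [0.0, 0.817, -0.576, 0.001]
wrist_force: [0.3, -0.8, 0.0]
opening: 1.004
```

>>> move_arm(
  moves=[
    {"gripper":100,"x":-3.8,"y":-4.8,"z":0,"roll":0},
    {"gripper":100,"x":-3.8,"y":-4.8,"z":0,"roll":0},
    {"gripper":100,"x":-3.8,"y":-4.8,"z":0,"roll":0},
    {"gripper":100,"x":-3.8,"y":-4.8,"z":0,"roll":0},
    {"gripper":100,"x":-3.8,"y":-4.8,"z":0,"roll":0},
  ],
)

```text
time_s: 1.65
eef_pos: [0.4212, -0.1753, 0.555]
eef_rot: [0.0, 0.818, -0.575, 0.001]
wrist_force: [0.8, -0.4, 0.2]
opening: 1.0
```

>>> move_arm(
  moves=[
    {"gripper":100,"x":-3.8,"y":-4.8,"z":0,"roll":0},
    {"gripper":100,"x":-3.8,"y":-4.8,"z":0,"roll":0},
    {"gripper":100,"x":0,"y":0,"z":0,"roll":0},
    {"gripper":100,"x":0,"y":0,"z":0,"roll":0},
  ],
)

```text
time_s: 2.15
eef_pos: [0.4853, -0.0732, 0.5546]
eef_rot: [0.0, 0.818, -0.575, -0.0]
wrist_force: [-0.5, 0.4, -0.2]
opening: 0.998
```

Run:
```python
from plan import *
plan([.485,-.075,.55])
c=cam("wrist");np.save("pics/w1T.npy",c["T"]);cv2.imwrite("pics/w1raw.png",c["img"][:,:,::-1])
p=proj(c,[[.485,-.075,.055]])[0];print(p)
u0,v0=(p-[60,50]).astype(int).clip(0);print(u0,v0)
cv2.imwrite("pics/w1.png",crop(c,u0,v0,120,100,6,""))
```

```text
t 2.15 tcp [ 0.4853 -0.0732  0.5546] head -70.2 q [-0.39 -0.1   1.6  -0.    1.64  0.83] F [-0.5  0.4 -0.2] open 0.998 tilt [-0.001 -0.    -1.   ]
tool shift cm [0.16 0.09 0.46] rows 0.08 
[287.70436772 158.91288436]
227 108
```

View pics/w1.png

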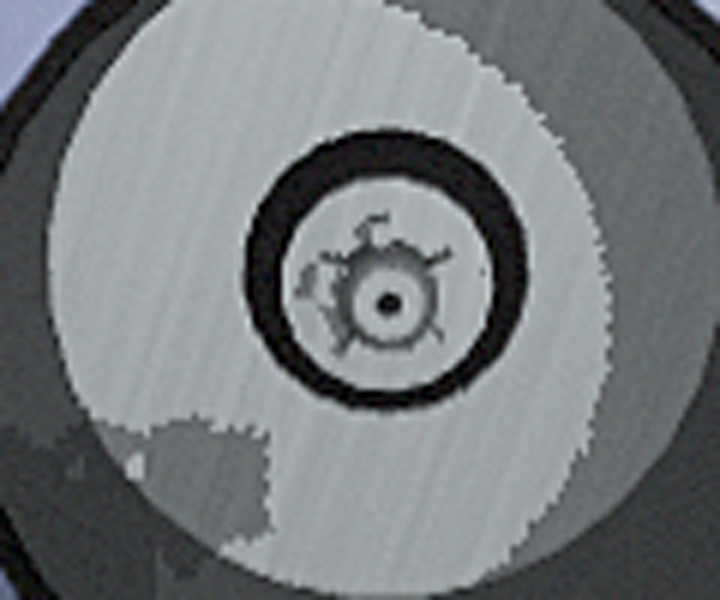

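The wrist crop shows the hub flange centred at (387,285) and the nose tip at (389,303). The wide spline points left, at about (305,285). I'll look again from closer for the angle.

>>> move_arm(
  moves=[
    {"gripper":100,"x":0,"y":0,"z":6,"roll":0},
    {"gripper":100,"x":0,"y":0,"z":6,"roll":0},
    {"gripper":100,"x":0,"y":0,"z":6,"roll":0},
    {"gripper":100,"x":0,"y":0,"z":0,"roll":0},
    {"gripper":100,"x":0,"y":0,"z":0,"roll":0},
  ],
)

```text
time_s: 2.82
eef_pos: [0.486, -0.0746, 0.3772]
eef_rot: [-0.0, 0.817, -0.576, 0.001]
wrist_force: [0.9, 0.6, 1.1]
opening: 1.002
```

Run:
```python
from plan import *
plan([.485,-.075,.375])
c=cam("wrist");np.savez("pics/w2.npz",**{k:c[k] for k in("T","K","D")});cv2.imwrite("pics/w2raw.png",c["img"][:,:,::-1])
p=proj(c,[[.485,-.075,.055]])[0];print(p)
u0,v0=(p-[50,45]).astype(int).clip(0);print(u0,v0)
im=crop(c,u0,v0,100,90,6,"");im=cv2.convertScaleAbs(im,alpha=1.3)
cv2.imwrite("pics/w2.png",im)
```

```text
t 2.83 tcp [ 0.486  -0.0746  0.3772] head -70.3 q [-0.39  0.02  1.84 -0.    1.28  0.83] F [0.9 0.6 1.1] open 1.002 tilt [ 0.003 -0.001 -1.   ]
tool shift cm [0.   0.1  0.22] rows 0.04 
[285.73031389 194.54508241]
235 149
```

View pics/w2.png

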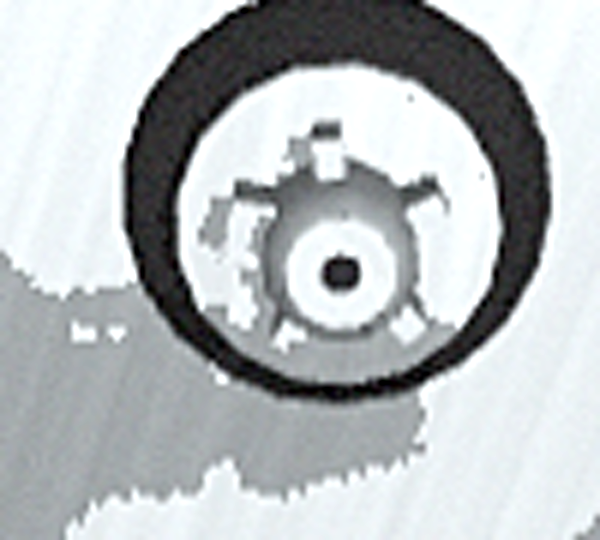

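Run:
```python
from h import *
from scipy.optimize import least_squares
c=dict(np.load("pics/w2.npz"));
O=np.array([235,149])
def P(p):
    pts=[[0,0,.036],[0,0,.062]]
    for k in range(5):
        t=p[2]+k*2*np.pi/5;pts.append([.0138*np.cos(t),.0138*np.sin(t),.051])
    return proj(c,np.array(pts)+[p[0],p[1],0])
obs=np.array([[339,224],[342,272],[245,238],[329,158],[425,202],[408,325],[290,333]])/6+O-.5
for s in (1,-1):
  for g in range(0,360,40):
    def f(p):
        q=P(p);q[2:]=q[2:] if s==1 else q[[2,6,5,4,3]];return (q-obs).ravel()
    r=least_squares(f,[.485,-.075,np.radians(g)])
    if r.cost<40: print(s,r.cost,r.x,np.degrees(r.x[2]),(r.fun.reshape(-1,2)*6).round());best=r.x
p=best
im=cv2.imread("pics/w2.png")
def poly(z):
    pts=[];
    for k in range(5):
        t=p[2]+k*2*np.pi/5;w=.0045 if k==0 else .002
        e=np.array([np.cos(t),np.sin(t)]);n=np.array([-e[1],e[0]])
        for a in[.011*e-w*n,.016*e-w*n,.016*e+w*n,.011*e+w*n]:pts.append([a[0]+p[0],a[1]+p[1],z])
    return (proj(c,np.array(pts))-O+.5)*6
cv2.polylines(im,[poly(.051).astype(int)],True,(0,0,255),1)
a=np.linspace(0,6.28,60);cv2.polylines(im,[((proj(c,np.c_[p[0]+.024*np.cos(a),p[1]+.024*np.sin(a),0*a+.036])-O+.5)*6).astype(int)],True,(0,255,0),1)
cv2.imwrite("pics/w2o.png",im[40:420,100:560])
from plan import plan
```

```text
-1 2.332100143594395 [ 0.48886175 -0.07837869  1.74106306] 99.75556519008289 [[-1.  3.]
 [-1. -1.]
 [-4. -3.]
 [-3. -4.]
 [ 5.  6.]
 [ 0. -5.]
 [ 3.  3.]]
-1 2.3321001435923208 [ 0.48886175 -0.07837869  1.74106309] 99.75556720652463 [[-1.  3.]
 [-1. -1.]
 [-4. -3.]
 [-3. -4.]
 [ 5.  6.]
 [ 0. -5.]
 [ 3.  3.]]
-1 2.3321001435947712 [ 0.48886175 -0.07837869  1.74106306] 99.75556494485093 [[-1.  3.]
 [-1. -1.]
 [-4. -3.]
 [-3. -4.]
 [ 5.  6.]
 [ 0. -5.]
 [ 3.  3.]]
-1 2.332100143595164 [ 0.48886175 -0.07837869  1.74106319] 99.75557269719428 [[-1.  3.]
 [-1. -1.]
 [-4. -3.]
 [-3. -4.]
 [ 5.  6.]
 [ 0. -5.]
 [ 3.  3.]]
-1 2.33210014359248 [ 0.48886175 -0.07837869  1.74106315] 99.75557030621351 [[-1.  3.]
 [-1. -1.]
 [-4. -3.]
 [-3. -4.]
 [ 5.  6.]
 [ 0. -5.]
 [ 3.  3.]]
-1 2.3321001435919735 [ 0.48886175 -0.07837869  1.74106313] 99.75556923259315 [[-1.  3.]
 [-1. -1.]
 [-4. -3.]
 [-3. -4.]
 [ 5.  6.]
 [ 0. -5.]
 [ 3.  3.]]
-1 2.332100143592062 [ 0.48886175 -0.07837869  1.74106313] 99.75556939208091 [[-1.  3.]
 [-1. -1.]
 [-4. -3.]
 [-3. -4.]
 [ 5.  6.]
 [ 0. -5.]
 [ 3.  3.]]
-1 2.3321001435919406 [ 0.48886175 -0.07837869  8.02424842] 459.7555685079931 [[-1.  3.]
 [-1. -1.]
 [-4. -3.]
 [-3. -4.]
 [ 5.  6.]
 [ 0. -5.]
 [ 3.  3.]]
-1 2.332100143592019 [ 0.48886175 -0.07837869  8.02424842] 459.7555680570916 [[-1.  3.]
 [-1. -1.]
 [-4. -3.]
 [-3. -4.]
 [ 5.  6.]
 [ 0. -5.]
 [ 3.  3.]]
```

View pics/w2o.png

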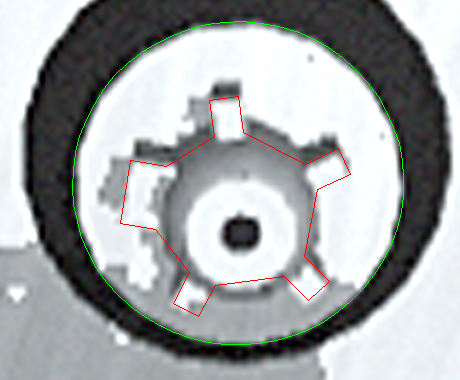

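The overlay fits: the hub is at (0.489, -0.078) and the master spline's heading is about 99.5°. Next, the rotor.

>>> move_arm(
  moves=[
    {"gripper":100,"x":0,"y":0,"z":-6,"roll":0},
    {"gripper":100,"x":0,"y":0,"z":-6,"roll":0},
    {"gripper":100,"x":-4.7,"y":-3.3,"z":0,"roll":0},
    {"gripper":100,"x":-4.7,"y":-3.3,"z":0,"roll":0},
    {"gripper":100,"x":-4.7,"y":-3.3,"z":0,"roll":0},
  ],
)

```text
time_s: 3.5
eef_pos: [0.5313, 0.0942, 0.499]
eef_rot: [-0.002, 0.818, -0.576, 0.003]
wrist_force: [0.6, -0.1, -0.3]
opening: 1.0
```

>>> move_arm(
  moves=[
    {"gripper":100,"x":-4.7,"y":-3.3,"z":0,"roll":0},
    {"gripper":100,"x":-4.7,"y":-3.3,"z":0,"roll":0},
    {"gripper":100,"x":-4.7,"y":-3.3,"z":0,"roll":0},
    {"gripper":100,"x":0,"y":0,"z":0,"roll":6.4},
    {"gripper":100,"x":0,"y":0,"z":0,"roll":0},
  ],
)

```text
time_s: 4.12
eef_pos: [0.5765, 0.2597, 0.4976]
eef_rot: [-0.002, 0.785, -0.619, 0.001]
wrist_force: [0.4, 0.8, -0.4]
opening: 1.0
```

Run:
```python
from plan import *
plan([.5743,.2590,.31],-76.6)
c=cam("wrist");np.savez("pics/w3.npz",**{k:c[k] for k in("T","K","D")});cv2.imwrite("pics/w3raw.png",c["img"][:,:,::-1])
p=proj(c,[[.5743,.259,.143]])[0];print(p)
u0,v0=(p-[90,80]).astype(int).clip(0);print(u0,v0)
cv2.imwrite("pics/w3.png",crop(c,u0,v0,180,150,4,""))
```

```text
t 4.12 tcp [0.5765 0.2597 0.4976] head -76.5 q [ 0.24  0.25  1.34 -0.    1.55  1.57] F [ 0.4  0.8 -0.4] open 1.0 tilt [ 0.004  0.001 -1.   ]
tool shift cm [1.000e-02 3.100e-01 1.876e+01] rows 3.0 ('roll', np.float64(0.1))
[286.55883717 187.70715933]
196 107
```

View pics/w3.png

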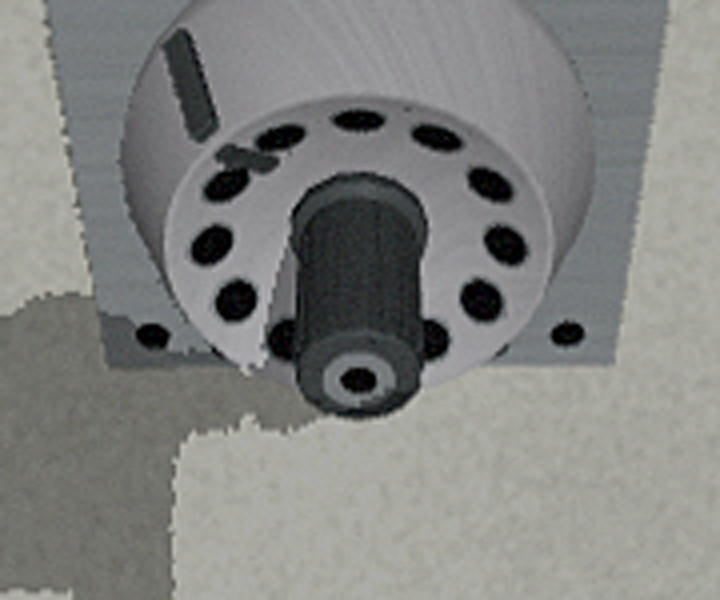

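Run:
```python
from st import *
c=dict(np.load("pics/w3.npz"));O=np.array([196,107])
Rm,o=stand([.60454,.26620,.2336])
pp=lambda q:((proj(c,Rm@np.array(q)+o)[0]-O+.5)*4).round()
print("tip",pp([0,0,.084]),"ridge L/R",pp([0,.0465,.042]),pp([0,-.0465,.042]),pp([.0465,0,.042]))
for d in range(30,61,5):
    t=np.radians(d);e=lambda r,z:pp([r*np.cos(t),r*np.sin(t),z])
    print(d,e(.061,.012),e(.06,.02),e(.048,.042),e(.04,.039))
```

```text
tip [364. 380.] ridge L/R [169. 258.] [559. 259.] [364.  90.]
30 [231.  -5.] [231.  16.] [255. 110.] [275. 129.]
35 [212.   6.] [212.  27.] [239. 118.] [262. 136.]
40 [195.  19.] [195.  40.] [225. 128.] [250. 144.]
45 [180.  33.] [180.  53.] [212. 139.] [240. 152.]
50 [166.  48.] [166.  68.] [200. 151.] [230. 162.]
55 [154.  63.] [154.  84.] [190. 163.] [221. 172.]
60 [144.  80.] [144. 100.] [182. 176.] [214. 182.]
```

The wrist crop shows the knob end at (358,380), the ridge, and the rib from (180,35) to (203,135), with its top mark at (248,158). That puts the rib at about 44.5° in the stand frame. The tool can only point down, so I'll grip the tilted knob with the jaws level across the slope.

>>> move_arm(
  moves=[
    {"gripper":100,"x":-0.05,"y":0.3,"z":6,"roll":0},
    {"gripper":100,"x":0,"y":0,"z":6,"roll":0},
    {"gripper":100,"x":0,"y":0,"z":5,"roll":0},
    {"gripper":100,"x":0,"y":0,"z":2.5,"roll":0},
    {"gripper":100,"x":0,"y":0,"z":0,"roll":0},
  ],
)

```text
time_s: 4.8
eef_pos: [0.573, 0.2577, 0.2986]
eef_rot: [0.001, 0.785, -0.62, -0.001]
wrist_force: [-0.0, 0.2, 0.4]
opening: 1.0
```

>>> move_arm(
  moves=[
    {"gripper":50,"x":0,"y":0,"z":0,"roll":0},
    {"gripper":20,"x":0,"y":0,"z":0,"roll":0},
    {"gripper":0,"x":0,"y":0,"z":0,"roll":0},
    {"gripper":0,"x":0,"y":0,"z":0,"roll":0},
    {"gripper":0,"x":0,"y":0,"z":0,"roll":0},
  ],
)

```text
time_s: 5.42
eef_pos: [0.5737, 0.2591, 0.3013]
eef_rot: [-0.001, 0.785, -0.62, 0.001]
wrist_force: [-0.6, 0.2, 6.0]
opening: 0.307
```

Run:
```python
from plan import *
plan([.5743,.2590,.302],-76.6)
```

```text
t 5.42 tcp [0.5737 0.2591 0.3013] head -76.6 q [0.24 0.4  1.55 0.   1.19 1.57] F [-0.6  0.2  6. ] open 0.307 tilt [ 0.002  0.001 -1.   ]
tool shift cm [ 0.03 -0.06 -0.07] rows 0.02 ('roll', np.float64(-0.0))
```

>>> move_arm(
  moves=[
    {"gripper":0,"x":0,"y":0.47,"z":-0.88,"roll":0},
    {"gripper":0,"x":0,"y":0.94,"z":-1.76,"roll":0},
    {"gripper":0,"x":0,"y":0.94,"z":-1.76,"roll":0},
    {"gripper":0,"x":0,"y":0.94,"z":-1.76,"roll":0},
    {"gripper":0,"x":0,"y":0.94,"z":-1.76,"roll":0},
  ],
)

```text
time_s: 6.05
eef_pos: [0.5312, 0.2488, 0.3788]
eef_rot: [0.001, 0.785, -0.62, -0.001]
wrist_force: [-0.1, 0.3, -3.7]
opening: 0.308
```

>>> move_arm(
  moves=[
    {"gripper":0,"x":0,"y":0,"z":-3,"roll":0},
    {"gripper":0,"x":0,"y":0,"z":-3,"roll":0},
    {"gripper":0,"x":0,"y":0,"z":-3,"roll":0},
    {"gripper":0,"x":0,"y":0,"z":0,"roll":0},
    {"gripper":0,"x":0,"y":0,"z":0,"roll":0},
  ],
)

```text
time_s: 6.68
eef_pos: [0.5317, 0.2489, 0.4673]
eef_rot: [0.001, 0.785, -0.62, -0.001]
wrist_force: [-0.5, -0.5, -4.9]
opening: 0.315
```

Run:
```python
from plan import *
plan([.489,-.078,.45],-35)
w=cam("wrist");np.savez("pics/w4.npz",**{k:w[k] for k in("T","K","D")});s=cam("scene")
o=ctrl.get_obs();p=proj(s,[o["eef_pos"]-[0,0,.17]])[0].astype(int)
b=crop(s,max(p[0]-45,0),max(p[1]-45,0),90,105,4,"")
a=w["img"][:,:,::-1];cv2.imwrite("pics/w4raw.png",a)
a=cv2.resize(a,(440,330));a=cv2.copyMakeBorder(a,0,90,0,0,cv2.BORDER_CONSTANT)
cv2.imwrite("pics/w4.png",np.hstack([a,b]))
```

```text
t 6.67 tcp [0.5317 0.2489 0.4673] head -76.6 q [ 0.24  0.16  1.5  -0.    1.48  1.57] F [-0.5 -0.5 -4.9] open 0.315 tilt [-0.002 -0.001 -1.   ]
tool shift cm [30.82 11.7   1.76] rows 5.28 ('roll', np.float64(-41.6))
```

View pics/w4.png

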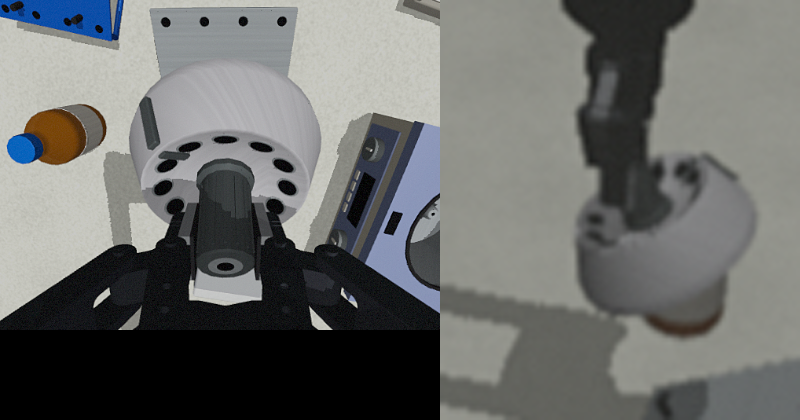

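The wrist view shows the rotor held at (225,150) and the rib at left. The scene crop shows it still tilted about 28° in the pads. I'll stand it up by setting its lower rim on the clear bench and rolling it flat. After that I'll regrip it upright.

>>> move_arm(
  moves=[
    {"gripper":0,"x":-0.4,"y":5.6,"z":0,"roll":0},
    {"gripper":0,"x":-0.4,"y":5.6,"z":2,"roll":0},
    {"gripper":0,"x":0,"y":0,"z":6,"roll":0},
    {"gripper":0,"x":0,"y":0,"z":6,"roll":0},
    {"gripper":0,"x":0,"y":0,"z":5,"roll":0},
  ],
)

```text
time_s: 7.4
eef_pos: [0.42, 0.2306, 0.276]
eef_rot: [0.001, 0.785, -0.62, -0.001]
wrist_force: [0.4, 0.2, -4.1]
opening: 0.315
```

>>> move_arm(
  moves=[
    {"gripper":0,"x":0,"y":0,"z":1,"roll":0},
    {"gripper":0,"x":0,"y":0,"z":1,"roll":0},
    {"gripper":0,"x":0,"y":0,"z":0.5,"roll":0},
    {"gripper":0,"x":0,"y":0,"z":0,"roll":0},
    {"gripper":0,"x":0,"y":0,"z":0,"roll":0},
  ],
)

```text
time_s: 8.02
eef_pos: [0.4219, 0.2311, 0.2549]
eef_rot: [-0.001, 0.785, -0.62, 0.001]
wrist_force: [0.2, -0.1, -3.5]
opening: 0.313
```

>>> move_arm(
  moves=[
    {"gripper":0,"x":0,"y":0,"z":0.4,"roll":0},
    {"gripper":0,"x":0,"y":0,"z":0.3,"roll":0},
    {"gripper":0,"x":0,"y":0,"z":0.3,"roll":0},
  ],
)

```text
time_s: 8.4
eef_pos: [0.4215, 0.231, 0.2439]
eef_rot: [-0.0, 0.785, -0.62, 0.0]
wrist_force: [0.5, -0.3, 8.5]
opening: 0.312
```

>>> move_arm(
  moves=[
    {"gripper":0,"x":0,"y":-0.6,"z":0.2,"roll":0},
    {"gripper":0,"x":0,"y":-0.6,"z":0.25,"roll":0},
    {"gripper":0,"x":0,"y":-0.6,"z":0.3,"roll":0},
  ],
)

```text
time_s: 8.78
eef_pos: [0.4398, 0.2354, 0.2371]
eef_rot: [-0.001, 0.785, -0.62, 0.0]
wrist_force: [0.6, -2.7, 3.3]
opening: 0.313
```

Contact came at the predicted height, and it's rolling at low force. I'll continue.

>>> move_arm(
  moves=[
    {"gripper":0,"x":0,"y":-0.6,"z":0.35,"roll":0},
    {"gripper":0,"x":0,"y":-0.6,"z":0.35,"roll":0},
    {"gripper":0,"x":0,"y":-0.6,"z":0.35,"roll":0},
  ],
)

```text
time_s: 9.15
eef_pos: [0.4571, 0.2395, 0.2261]
eef_rot: [-0.0, 0.785, -0.62, 0.0]
wrist_force: [0.1, -2.6, 1.5]
opening: 0.315
```

>>> move_arm(
  moves=[
    {"gripper":0,"x":0,"y":-0.5,"z":0.2,"roll":0},
    {"gripper":0,"x":0,"y":-0.3,"z":0.15,"roll":0},
    {"gripper":0,"x":0,"y":0,"z":0.1,"roll":0},
  ],
)

```text
time_s: 9.52
eef_pos: [0.4635, 0.2411, 0.2221]
eef_rot: [0.002, 0.785, -0.62, -0.001]
wrist_force: [-12.9, -3.8, 25.4]
opening: 0.312
```

>>> move_arm(
  moves=[
    {"gripper":0,"x":0,"y":0,"z":-0.2,"roll":0},
    {"gripper":60,"x":0,"y":0,"z":0,"roll":0},
    {"gripper":60,"x":0,"y":0,"z":0,"roll":0},
    {"gripper":60,"x":0,"y":0,"z":0,"roll":0},
  ],
)

```text
time_s: 10.02
eef_pos: [0.4644, 0.2412, 0.2234]
eef_rot: [-0.0, 0.785, -0.62, 0.0]
wrist_force: [0.1, 0.4, -0.2]
opening: 0.6
```

Run:
```python
from plan import *
plan([.489,-.078,.45],-35)
w=cam("wrist");np.savez("pics/w5.npz",**{k:w[k] for k in("T","K","D")})
cv2.imwrite("pics/w5raw.png",w["img"][:,:,::-1])
cv2.imwrite("pics/w5.png",crop(w,140,70,290,300,2,""))
```

```text
t 10.03 tcp [0.4644 0.2412 0.2234] head -76.7 q [0.25 0.31 1.86 0.   0.97 1.59] F [ 0.1  0.4 -0.2] open 0.6 tilt [ 0.  0. -1.]
tool shift cm [ 31.62   4.96 -22.67] rows 6.28 ('roll', np.float64(-41.7))
```

View pics/w5.png

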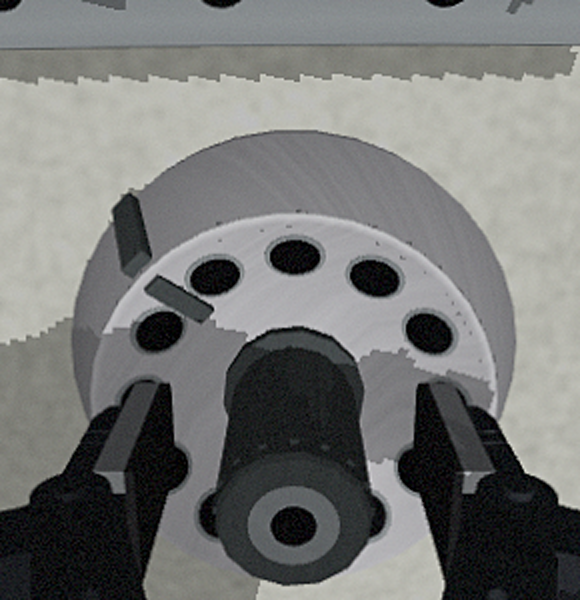

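Run:
```python
from h import *
c=dict(np.load("pics/w5.npz"))
q=lambda u,v:(140+u/2-.25,70+v/2-.25)
A=onz(c,*q(293,525),.084);print("axis",A)
def ang(u,v,z):
    d=onz(c,*q(u,v),z)-A;return np.degrees(np.arctan2(d[1],d[0])).round(1),np.hypot(d[0],d[1]).round(4)
for n,u,v,z in[("mark out",148,282,.042),("mark in",212,315,.04),("mark mid",180,299,.041),("rib up",133,270,.042),("rib low",130,205,.02),("holeC",295,257,.04),("hole L1",214,276,.04),("hole R1",375,279,.04),("holeL2",158,331,.04),("holeR2",430,333,.04)]:print(n,ang(u,v,z))
# verify rim ellipse
for t in range(0,360,45):
    p=proj(c,A*[1,1,0]+[.0465*np.cos(np.radians(t)),.0465*np.sin(np.radians(t)),.042])[0];print(t,((p-[140,70]+.25)*2).round())
```

```text
axis [0.46135719 0.24048987 0.084     ]
mark out (np.float64(58.5), np.float64(0.0439))
mark in (np.float64(51.5), np.float64(0.0289))
mark mid (np.float64(55.9), np.float64(0.0363))
rib up (np.float64(58.8), np.float64(0.048))
rib low (np.float64(55.3), np.float64(0.0583))
holeC (np.float64(12.7), np.float64(0.0359))
hole L1 (np.float64(41.8), np.float64(0.036))
hole R1 (np.float64(-16.5), np.float64(0.0357))
holeL2 (np.float64(71.1), np.float64(0.0355))
holeR2 (np.float64(-45.4), np.float64(0.0356))
0 [344. 216.]
45 [177. 243.]
90 [ 91. 368.]
135 [127. 504.]
180 [250. 577.]
225 [393. 558.]
270 [488. 453.]
315 [475. 311.]
```

The crop shows the rotor flat, with the knob end at (293,525) and the mark at (180,299). The master slot's heading is about 57°, and the knob is 3 mm off the pads along tool y. I'll centre and regrip, then lift.

>>> move_arm(
  moves=[
    {"gripper":60,"x":0,"y":0.3,"z":0,"roll":0},
    {"gripper":20,"x":0,"y":0,"z":0,"roll":0},
    {"gripper":0,"x":0,"y":0,"z":0,"roll":0},
    {"gripper":0,"x":0,"y":0,"z":0,"roll":0},
    {"gripper":0,"x":0,"y":0,"z":0,"roll":0},
  ],
)

```text
time_s: 10.7
eef_pos: [0.4613, 0.2405, 0.2236]
eef_rot: [0.0, 0.785, -0.62, -0.0]
wrist_force: [-2.6, -0.1, 3.4]
opening: 0.312
```

>>> move_arm(
  moves=[
    {"gripper":0,"x":0,"y":0,"z":-2,"roll":0},
    {"gripper":0,"x":0,"y":0,"z":-5,"roll":0},
    {"gripper":0,"x":0,"y":0,"z":-6,"roll":0},
    {"gripper":0,"x":0,"y":0,"z":-5,"roll":0},
    {"gripper":0,"x":0,"y":0,"z":-2,"roll":-10.5},
  ],
)

```text
time_s: 11.32
eef_pos: [0.4616, 0.2406, 0.4264]
eef_rot: [-0.002, 0.839, -0.544, 0.002]
wrist_force: [-0.4, -0.0, -4.7]
opening: 0.316
```

>>> move_arm(
  moves=[
    {"gripper":0,"x":0,"y":0,"z":0,"roll":-10.5},
    {"gripper":0,"x":0,"y":0,"z":0,"roll":-10.5},
    {"gripper":0,"x":0,"y":0,"z":0,"roll":-10.5},
    {"gripper":0,"x":0,"y":0,"z":0,"roll":-0.5},
    {"gripper":0,"x":0,"y":0,"z":0,"roll":0},
  ],
)

```text
time_s: 11.95
eef_pos: [0.4612, 0.2404, 0.4228]
eef_rot: [0.0, 0.955, -0.295, -0.0]
wrist_force: [0.5, 0.0, -3.7]
opening: 0.312
```

Run:
```python
from plan import *
plan([.489,-.078,.42],-34.2)
```

```text
t 11.95 tcp [0.4612 0.2404 0.4228] head -34.3 q [0.25 0.04 1.72 0.   1.38 0.85] F [ 0.5  0.  -3.7] open 0.312 tilt [-0.001 -0.    -1.   ]
tool shift cm [20.26 24.72  0.28] rows 5.11 ('roll', np.float64(-0.1))
```

>>> move_arm(
  moves=[
    {"gripper":0,"x":3.38,"y":4.12,"z":0,"roll":0},
    {"gripper":0,"x":3.38,"y":4.12,"z":0,"roll":0},
    {"gripper":0,"x":3.38,"y":4.12,"z":0,"roll":0},
    {"gripper":0,"x":3.38,"y":4.12,"z":0,"roll":0},
    {"gripper":0,"x":3.38,"y":4.12,"z":0,"roll":0},
  ],
)

```text
time_s: 12.58
eef_pos: [0.4854, -0.0266, 0.4234]
eef_rot: [-0.0, 0.956, -0.295, 0.0]
wrist_force: [0.2, -0.6, -3.9]
opening: 0.308
```

>>> move_arm(
  moves=[
    {"gripper":0,"x":3.38,"y":4.12,"z":0,"roll":0},
    {"gripper":0,"x":0,"y":0,"z":3,"roll":0},
    {"gripper":0,"x":0,"y":0,"z":4,"roll":0},
    {"gripper":0,"x":0,"y":0,"z":4,"roll":0},
    {"gripper":0,"x":0,"y":0,"z":1.5,"roll":0},
  ],
)

```text
time_s: 13.2
eef_pos: [0.4893, -0.0776, 0.2959]
eef_rot: [-0.0, 0.956, -0.295, -0.002]
wrist_force: [-0.1, -0.7, -3.5]
opening: 0.315
```

>>> move_arm(
  moves=[
    {"gripper":0,"x":0,"y":0,"z":0,"roll":0},
    {"gripper":0,"x":0,"y":0,"z":0,"roll":0},
  ],
)

```text
time_s: 13.45
eef_pos: [0.4912, -0.0782, 0.3001]
eef_rot: [0.0, 0.956, -0.294, 0.001]
wrist_force: [-1.4, 0.3, -3.9]
opening: 0.309
```

Run:
```python
from plan import *
plan([.489,-.0782,.2596],-34.2)
w=cam("wrist");np.savez("pics/w6.npz",**{k:w[k] for k in("T","K","D")})
cv2.imwrite("pics/w6.png",w["img"][:,:,::-1])
```

```text
t 13.45 tcp [ 0.4912 -0.0782  0.3001] head -34.2 q [-0.4   0.13  1.89  0.    1.11  0.2 ] F [-1.4  0.3 -3.9] open 0.309 tilt [ 0.003 -0.001 -1.   ]
tool shift cm [-0.2   0.13  4.05] rows 0.65 ('roll', np.float64(0.0))
```

View pics/w6.png

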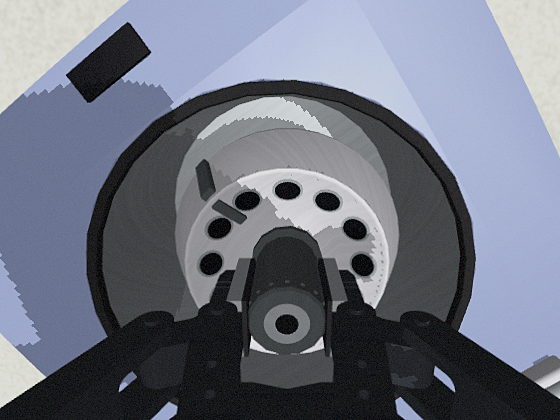

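Run:
```python
from h import *
from scipy.optimize import least_squares
c=dict(np.load("pics/w6.npz"));a=np.radians(np.arange(0,360,2))
def ex(p):
    q=proj(c,np.c_[p[0]+.08*np.cos(a),p[1]+.08*np.sin(a),0*a+.13]);return np.array([q[:,0].min(),q[:,0].max(),q[:,1].min()])
print(ex([.4889,-.0784]))
r=least_squares(lambda p:(ex(p)-[88,474,81])[:],[.489,-.078]);print(r.x,r.fun)
print("axis",onz(c,287,324,.3001-.2236+.084))
```

```text
[ 92.2051699  469.93951695  85.66926442]
[ 0.48995134 -0.07680626] [ 3.41889988 -3.43534791 -0.87139049]
axis [ 0.49169611 -0.07841482  0.1605    ]
```

Rotor axis, bowl opening and hub agree within about 2 mm. I'll lower slowly and feel for contact.

>>> move_arm(
  moves=[
    {"gripper":0,"x":0,"y":0,"z":0.8,"roll":0},
    {"gripper":0,"x":0,"y":0,"z":0.5,"roll":0},
    {"gripper":0,"x":0,"y":0,"z":0.4,"roll":0},
    {"gripper":0,"x":0,"y":0,"z":0,"roll":0},
  ],
)

```text
time_s: 14.0
eef_pos: [0.4902, -0.0779, 0.2809]
eef_rot: [-0.0, 0.956, -0.294, -0.001]
wrist_force: [-0.1, 0.2, -4.3]
opening: 0.309
```

>>> move_arm(
  moves=[
    {"gripper":0,"x":0,"y":0,"z":0.3,"roll":0},
    {"gripper":0,"x":0,"y":0,"z":0.3,"roll":0},
    {"gripper":0,"x":0,"y":0,"z":0,"roll":0},
  ],
)

```text
time_s: 14.38
eef_pos: [0.4902, -0.078, 0.275]
eef_rot: [0.0, 0.956, -0.294, -0.0]
wrist_force: [0.4, -0.8, -4.9]
opening: 0.313
```

>>> move_arm(
  moves=[
    {"gripper":0,"x":0,"y":0,"z":0.2,"roll":0},
    {"gripper":0,"x":0,"y":0,"z":0.2,"roll":0},
    {"gripper":0,"x":0,"y":0,"z":0,"roll":0},
  ],
)

```text
time_s: 14.75
eef_pos: [0.4903, -0.078, 0.2712]
eef_rot: [0.0, 0.956, -0.294, -0.0]
wrist_force: [-1.7, -1.4, -4.2]
opening: 0.308
```

Past the spline tops with no resistance, so the splines have engaged.

>>> move_arm(
  moves=[
    {"gripper":0,"x":0,"y":0,"z":0.3,"roll":0},
    {"gripper":0,"x":0,"y":0,"z":0.3,"roll":0},
    {"gripper":0,"x":0,"y":0,"z":0,"roll":0},
  ],
)

```text
time_s: 15.12
eef_pos: [0.4902, -0.0779, 0.265]
eef_rot: [-0.0, 0.956, -0.294, -0.0]
wrist_force: [-1.6, -1.2, -4.8]
opening: 0.311
```

>>> move_arm(
  moves=[
    {"gripper":0,"x":0,"y":0,"z":0.3,"roll":0},
    {"gripper":0,"x":0,"y":0,"z":0.2,"roll":0},
    {"gripper":0,"x":0,"y":0,"z":0,"roll":0},
  ],
)

```text
time_s: 15.5
eef_pos: [0.4903, -0.078, 0.2601]
eef_rot: [0.0, 0.956, -0.294, -0.0]
wrist_force: [-2.5, -3.1, -4.9]
opening: 0.318
```

>>> move_arm(
  moves=[
    {"gripper":0,"x":0,"y":0,"z":0.15,"roll":0},
    {"gripper":0,"x":0,"y":0,"z":0,"roll":0},
  ],
)

```text
time_s: 15.75
eef_pos: [0.4904, -0.078, 0.2596]
eef_rot: [0.0, 0.956, -0.294, -0.0]
wrist_force: [-6.2, 0.2, 4.2]
opening: 0.308
```

The rotor meets the flange at TCP z 0.2596, the predicted home height. I'll release and lift off.

>>> move_arm(
  moves=[
    {"gripper":40,"x":0,"y":0,"z":0,"roll":0},
    {"gripper":60,"x":0,"y":0,"z":0,"roll":0},
    {"gripper":60,"x":0,"y":0,"z":0,"roll":0},
    {"gripper":60,"x":0,"y":0,"z":0,"roll":0},
    {"gripper":60,"x":0,"y":0,"z":0,"roll":0},
  ],
)

```text
time_s: 16.38
eef_pos: [0.4904, -0.078, 0.2589]
eef_rot: [-0.0, 0.956, -0.294, 0.0]
wrist_force: [0.1, -0.3, 0.7]
opening: 0.601
```

>>> move_arm(
  moves=[
    {"gripper":60,"x":0,"y":0,"z":-3,"roll":0},
    {"gripper":60,"x":0,"y":0,"z":-3,"roll":0},
    {"gripper":60,"x":0,"y":0,"z":-3,"roll":0},
    {"gripper":60,"x":0,"y":0,"z":0,"roll":0},
    {"gripper":60,"x":0,"y":0,"z":0,"roll":0},
  ],
)

```text
time_s: 17.0
eef_pos: [0.49, -0.0778, 0.3482]
eef_rot: [-0.0, 0.956, -0.294, -0.0]
wrist_force: [-0.9, -0.1, 0.4]
opening: 0.603
```

Run:
```python
from plan import *
plan([.489,-.078,.65],-90)
w=cam("wrist");np.savez("pics/w7.npz",**{k:w[k] for k in("T","K","D")})
a=w["img"][:,:,::-1].copy()
for p in proj(w,[[.4895,-.078,.12]]):cv2.drawMarker(a,tuple(p.astype(int)),(0,0,255),0,12)
t=np.radians(np.arange(0,361,5));cv2.polylines(a,[proj(w,np.c_[.4895+.0465*np.cos(t),-.078+.0465*np.sin(t),0*t+.078]).astype(int)],True,(0,255,0),1)
cv2.imwrite("pics/w7.png",a)
```

```text
t 17.0 tcp [ 0.49   -0.0778  0.3482] head -34.1 q [-0.4   0.06  1.86  0.    1.22  0.2 ] F [-0.9 -0.1  0.4] open 0.603 tilt [-0.001  0.    -1.   ]
tool shift cm [ -0.1    0.08 -30.18] rows 4.83 ('roll', np.float64(55.9))
```

View pics/w7.png

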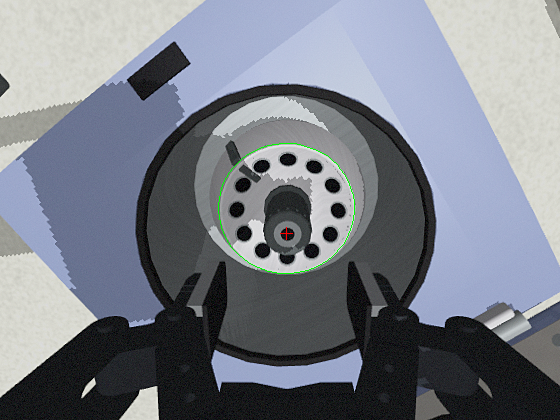

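The overlay at the home height matches: knob end at (287,233), and the ridge ring coincides. So the rotor is seated. Next I'll shut the fingers and go up and over, behind the lid.

>>> move_arm(
  moves=[
    {"gripper":0,"x":0,"y":0,"z":-6,"roll":-10.5},
    {"gripper":0,"x":0,"y":0,"z":-6,"roll":-10.5},
    {"gripper":0,"x":0,"y":0,"z":-6,"roll":-10.5},
    {"gripper":0,"x":0,"y":0,"z":-6,"roll":-2.6},
    {"gripper":0,"x":0,"y":0,"z":0,"roll":0},
  ],
)

```text
time_s: 17.68
eef_pos: [0.4907, -0.0781, 0.5933]
eef_rot: [0.002, 1.0, -0.0, 0.004]
wrist_force: [-0.6, 0.1, 0.0]
opening: -0.0
```

>>> move_arm(
  moves=[
    {"gripper":0,"x":0,"y":5.7,"z":0,"roll":0},
    {"gripper":0,"x":0,"y":5.7,"z":0,"roll":0},
    {"gripper":0,"x":0,"y":5.7,"z":0,"roll":0},
    {"gripper":0,"x":0,"y":5.7,"z":0,"roll":0},
    {"gripper":0,"x":0,"y":5.7,"z":0,"roll":0},
  ],
)

```text
time_s: 18.3
eef_pos: [0.49, -0.3651, 0.5859]
eef_rot: [-0.002, 1.0, -0.001, -0.001]
wrist_force: [-0.4, -0.1, 0.4]
opening: -0.001
```

>>> move_arm(
  moves=[
    {"gripper":0,"x":0,"y":0,"z":0,"roll":0},
    {"gripper":0,"x":0,"y":0,"z":0,"roll":0},
  ],
)

```text
time_s: 18.55
eef_pos: [0.4903, -0.363, 0.5866]
eef_rot: [-0.002, 1.0, -0.001, -0.001]
wrist_force: [-1.0, 1.2, 0.2]
opening: 0.001
```

Run:
```python
from plan import *
plan([.487,-.34,.493],0)
c=cam("scene");a=c["img"][120:360,40:340,::-1]
cv2.imwrite("pics/s8.png",cv2.resize(a,None,fx=2,fy=2))
# predicted lid outer edge corners in top view vs angle
t=cam("top");cv2.imwrite("pics/t8raw.png",t["img"][:,:,::-1])
for th in (1.6,1.7,1.8,1.9):
    d=np.array([0,np.cos(th),np.sin(th)]);n=np.array([0,-np.sin(th),np.cos(th)]);h=np.array([.485,-.194,.132])
    print(th,[proj(t,h+[s*.12,0,0]+.23*d+k*n)[0].round() for s in(1,-1) for k in(.003,.023)])
```

```text
t 18.55 tcp [ 0.4903 -0.363   0.5866] head -0.1 q [-0.83  0.18  1.25  0.    1.72 -0.83] F [-1.   1.2  0.2] open 0.001 tilt [-0.002  0.003 -1.   ]
tool shift cm [-0.31 -2.27  9.37] rows 1.54 ('roll', np.float64(-0.1))
1.6 [array([479., 161.]), array([490., 161.]), array([492., 303.]), array([504., 303.])]
1.7 [array([491., 162.]), array([502., 162.]), array([506., 303.]), array([517., 303.])]
1.8 [array([503., 163.]), array([513., 163.]), array([518., 303.]), array([528., 303.])]
1.9 [array([513., 164.]), array([522., 165.]), array([529., 303.]), array([538., 303.])]
```

View pics/s8.png

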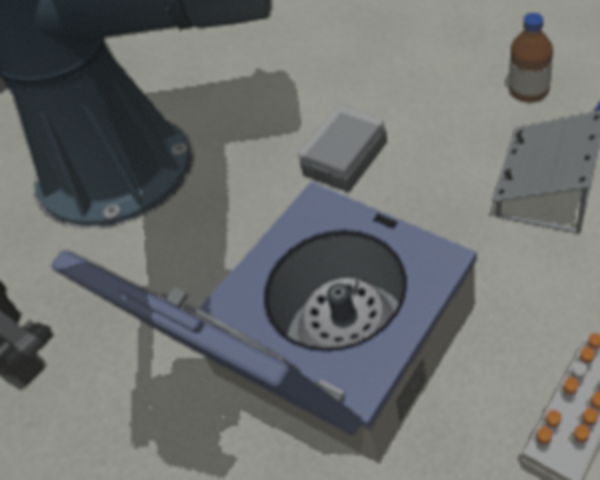

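The scene crop shows the lid still open (free edge around (60,260)–(350,420)) and the fingers clear behind it at about (20,340). The lid angle is about 1.8. I'll come down behind its upper edge and push.

>>> move_arm(
  moves=[
    {"gripper":0,"x":-0.3,"y":0,"z":4.6,"roll":0},
    {"gripper":0,"x":0,"y":0,"z":4.6,"roll":0},
    {"gripper":0,"x":0,"y":-4,"z":0,"roll":0},
    {"gripper":0,"x":0,"y":-3,"z":0,"roll":0},
    {"gripper":0,"x":0,"y":-1,"z":0,"roll":0},
  ],
)

```text
time_s: 19.27
eef_pos: [0.4872, -0.281, 0.4981]
eef_rot: [0.002, 1.0, 0.001, 0.0]
wrist_force: [-1.6, -6.0, 4.0]
opening: -0.002
```

>>> move_arm(
  moves=[
    {"gripper":0,"x":0,"y":-1,"z":0,"roll":0},
    {"gripper":0,"x":0,"y":-1,"z":0,"roll":0},
    {"gripper":0,"x":0,"y":-1,"z":0,"roll":0},
  ],
)

```text
time_s: 19.65
eef_pos: [0.4873, -0.2532, 0.4985]
eef_rot: [0.002, 1.0, -0.0, 0.001]
wrist_force: [1.0, -4.4, 2.5]
opening: 0.002
```

>>> move_arm(
  moves=[
    {"gripper":0,"x":0,"y":-1.25,"z":0,"roll":0},
    {"gripper":0,"x":0,"y":-1.25,"z":0,"roll":0},
    {"gripper":0,"x":0,"y":-1.65,"z":-0.1,"roll":0},
    {"gripper":0,"x":0,"y":-1.65,"z":0,"roll":0},
    {"gripper":0,"x":0,"y":-1.85,"z":0.2,"roll":0},
  ],
)

```text
time_s: 20.27
eef_pos: [0.4871, -0.1752, 0.4956]
eef_rot: [-0.0, 1.0, -0.0, -0.0]
wrist_force: [-1.2, -3.3, -0.6]
opening: 0.0
```

>>> move_arm(
  moves=[
    {"gripper":0,"x":0,"y":-1.85,"z":0.4,"roll":0},
    {"gripper":0,"x":0,"y":-1.8,"z":0.6,"roll":0},
    {"gripper":0,"x":0,"y":-1.8,"z":0.7,"roll":0},
    {"gripper":0,"x":0,"y":-1.7,"z":0.9,"roll":0},
    {"gripper":0,"x":0,"y":-1.6,"z":1.1,"roll":0},
  ],
)

```text
time_s: 20.9
eef_pos: [0.4873, -0.0876, 0.4581]
eef_rot: [-0.0, 1.0, -0.0, -0.0]
wrist_force: [-0.6, -2.5, 0.9]
opening: 0.002
```

On track at about 0.8 rad. I'll continue down.

>>> move_arm(
  moves=[
    {"gripper":0,"x":0,"y":-1.45,"z":1.25,"roll":0},
    {"gripper":0,"x":0,"y":-1.35,"z":1.35,"roll":0},
    {"gripper":0,"x":0,"y":-1.15,"z":1.5,"roll":0},
    {"gripper":0,"x":0,"y":-1.05,"z":1.6,"roll":0},
    {"gripper":0,"x":0,"y":0,"z":0,"roll":0},
  ],
)

```text
time_s: 21.52
eef_pos: [0.4869, -0.0381, 0.3998]
eef_rot: [-0.001, 1.0, 0.0, -0.002]
wrist_force: [-0.0, 0.3, 0.0]
opening: 0.001
```

>>> move_arm(
  moves=[
    {"gripper":0,"x":0,"y":-0.5,"z":0.85,"roll":0},
    {"gripper":0,"x":0,"y":-0.4,"z":0.85,"roll":0},
    {"gripper":0,"x":0,"y":-0.4,"z":0.9,"roll":0},
    {"gripper":0,"x":0,"y":-0.3,"z":0.9,"roll":0},
    {"gripper":0,"x":0,"y":0,"z":0,"roll":0},
  ],
)

```text
time_s: 22.15
eef_pos: [0.487, -0.0226, 0.3657]
eef_rot: [-0.0, 1.0, -0.0, -0.001]
wrist_force: [0.2, 0.6, -0.6]
opening: -0.002
```

>>> move_arm(
  moves=[
    {"gripper":0,"x":0,"y":-0.25,"z":0.9,"roll":0},
    {"gripper":0,"x":0,"y":-0.25,"z":0.9,"roll":0},
    {"gripper":0,"x":0,"y":-0.15,"z":0.7,"roll":0},
    {"gripper":0,"x":0,"y":-0.15,"z":0.6,"roll":0},
    {"gripper":0,"x":0,"y":0,"z":0,"roll":0},
  ],
)

```text
time_s: 22.78
eef_pos: [0.4871, -0.0148, 0.3351]
eef_rot: [-0.0, 1.0, -0.0, -0.001]
wrist_force: [-0.1, 0.1, -0.1]
opening: -0.001
```

>>> move_arm(
  moves=[
    {"gripper":0,"x":0,"y":0,"z":0.3,"roll":0},
    {"gripper":0,"x":0,"y":0,"z":0.3,"roll":0},
  ],
)

```text
time_s: 23.02
eef_pos: [0.4875, -0.0149, 0.3299]
eef_rot: [-0.0, 1.0, -0.0, 0.0]
wrist_force: [-0.5, 1.6, 1.9]
opening: -0.0
```

>>> move_arm(
  moves=[
    {"gripper":0,"x":0,"y":0,"z":0.25,"roll":0},
    {"gripper":0,"x":0,"y":0,"z":0.2,"roll":0},
  ],
)

```text
time_s: 23.28
eef_pos: [0.4877, -0.0149, 0.3282]
eef_rot: [0.0, 1.0, -0.0, 0.0]
wrist_force: [-14.9, 3.7, 35.3]
opening: -0.001
```

It hit a solid stop at TCP z 0.328, which is exactly the shut height. I'll back off and check.

>>> move_arm(
  moves=[
    {"gripper":0,"x":0,"y":0,"z":-1,"roll":0},
    {"gripper":0,"x":0,"y":0,"z":-5,"roll":0},
    {"gripper":0,"x":0,"y":0,"z":-6,"roll":0},
    {"gripper":0,"x":0,"y":0,"z":-6,"roll":0},
    {"gripper":0,"x":0,"y":0,"z":0,"roll":0},
  ],
)

```text
time_s: 23.9
eef_pos: [0.4881, -0.0152, 0.5112]
eef_rot: [0.002, 1.0, -0.0, 0.005]
wrist_force: [0.2, -0.8, -0.2]
opening: 0.001
```

>>> move_arm(
  moves=[
    {"gripper":0,"x":0,"y":0,"z":0,"roll":0},
    {"gripper":0,"x":0,"y":0,"z":0,"roll":0},
  ],
)

```text
time_s: 24.15
eef_pos: [0.4871, -0.0149, 0.5034]
eef_rot: [-0.0, 1.0, -0.0, -0.002]
wrist_force: [-0.3, 0.4, -0.5]
opening: 0.001
```

Run:
```python
from plan import *
plan([.487,-.34,.493],0)
c=cam("scene");a=c["img"][120:360,40:340,::-1].copy()
a=cv2.resize(a,None,fx=2,fy=2)
q=proj(c,[[.485+s*.12,-.194+r,.155] for s,r in((1,0),(1,.23),(-1,.23),(-1,0))])
for u,v in (q-[40,120])*2:cv2.drawMarker(a,(int(u),int(v)),(0,0,255),0,12)
cv2.imwrite("pics/s9.png",a)
```

```text
t 24.15 tcp [ 0.4871 -0.0149  0.5034] head -0.0 q [-0.27 -0.09  1.69 -0.    1.54 -0.27] F [-0.3  0.4 -0.5] open 0.001 tilt [-0.003  0.001 -1.   ]
tool shift cm [2.000e-02 3.251e+01 1.010e+00] rows 5.2 ('roll', np.float64(-0.0))
```

```bash
python3 -c "
from bench import ctrl
print(ctrl.hand_in())"
```

```text
the job is handed in; nothing more can be done
None
```

The rotor is on the drive hub and the lid is closed, handed in at about 24 s of the 72 s allowed. The hand-in reported no verdict.

- **Pick-up:** I took the rotor off the stand by its knob. The tool could only point down, so it hung tilted about 28° in the fingers. I rolled it flat on clear bench, regripped it upright and turned it to match the hub's wide spline.
- **Seating:** It slid down past the spline ends without resistance and met the flange at the height I had worked out (TCP z 0.2596 m). After I let go, the wrist picture showed the knob end and ridge where they should be for a fully home rotor.
- **Lid:** I pushed it over slowly. It met a firm stop at TCP z 0.328 m with about 35 N, which is the height for shut. The arm then backed off, and the wrist force read about zero.
- **Not confirmed by eye:** I had used up the 12 pictures, so the last one, of the shut lid, could not be viewed. That the lid is shut and the rotor still home rests on the stop height and force alone. I did not look at the tube rack, bottle or tip box at the end. The arm was not meant to go near them and no unexpected forces showed.

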